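# Set the span of a bending bench, clamp it and lay the test beam

### The job

Set up the beam-bending bench: slide the movable saddle along the rail until its carriage is fully against the end stop, then clamp it there by flipping its cam lever all the way down. Then lay the long dark metal beam flat across both saddles, between their cheeks and roughly centred so that it sticks out about evenly at both ends; set it down gently, do not drop it. Leave the short beam and everything else on the table where it is.

Things in the scene. Friction and masses are not known exactly. Their poses are not given: they have to be found in the camera images.
- bench: Bending bench, fixed to the table: a dark steel rail 30 wide, 25 high and 300 long, lying along the bench's y axis. Origin on the table under the middle of the finished span; z up; x across the rail, -x is its lever side. An aluminium saddle stands at y = -90 mm for good; a plain steel end stop (40 x 16 x 16, top at z = 41) sits on the rail at y = +123.5 mm; feet 70 x 22 x 12 at y = -126 and +147.
- fixed_saddle (a point): Middle of the flat floor of the fixed saddle, 75 above the table; axes as the bench. Each saddle is an aluminium post 36 (x) by 24 (y), rising from z = 41 to its floor at z = 75, with two cheeks 13 high that flare from 24 apart at the floor to 31 apart at the top (z = 87); the slot between them runs along y and is open at both ends.
- sliding_saddle (a point): Middle of the flat floor of the movable saddle, 75 above the table; axes as the bench. Its post, same as the fixed one, stands on a dark carriage block 44 (x) by 50 (y), z = 25 to 41. The post can be pinched across its 24 mm (along y) or pushed.
- span_mid (a point): Point on the bench at the height of the saddle floors (75), over the middle between the two saddles when the carriage is against the stop (each then 90 away along y).
- carriage (a joint): Travel of the movable saddle along the bench's +y, m: 0 is 70 mm from the fixed saddle (centre to centre), 0.11 is against the end stop (180 mm). Slides freely with about 2 N of friction while the lever is up; clamped, it resists some 35 N.
- lever (a joint): Angle of the cam lever on the carriage, rad: 0 is up and open (52 degrees above level), 0.9 is all the way down and level (clamped). It starts to bite at about 0.55 (up to 8 N on the paddle flips it; push along its arc, pressed straight down while steep it can bind). It stays where it is left.
- lever_pivot (a point): Hinge of the lever, on the carriage's -x side, 31 from the rail's centre line and 39 above the table, in line with the middle of the saddle; its hinge line runs along the bench's y, its axes are the bench's.
- lever_tip (a point): Middle of the steel paddle at the lever's end (22 long, 20 wide, 9 thick), 55 from the pivot; the lever points away from the rail to the bench's -x, and up when open.
- beam: Long dark metal beam, loose: 250 (its x) by 20 (y) by 14 (z), origin at the middle of its underside.
- beam_mid (a point): Centre of the long beam.
- short_beam: Short dark metal beam, same section, only 150 long: not needed, leave it. Origin at the middle of its underside.
- weights: Stack of brass slotted weights, 48 across, 40 high, with a thin stem to 78; leave it. Origin under its middle.
- wash_bottle: White plastic bottle, 68 across, 170 high; leave it. Origin under its middle.
- beaker: Glass beaker, 90 across, 110 high; leave it. Origin under its middle.
- multimeter: Yellow hand multimeter, 150 by 80 by 30, lying down; leave it. Origin under its middle.

How it is judged:
By the outcome, as a careful person would: the job done as asked, in the order asked, and still so for the second after the job is handed in, with the robot touching nothing.
It also fails if it takes over 62 s, if anything falls off the work surface, if the arm or the gripper's body presses on something with over 40 N, if the wrist force passes 120 N, or if a joint passes its speed limit or range.

### The arm

A 6-joint arm with a two-finger parallel gripper is mounted at the origin on the work surface. World frame = base frame: x ahead of the robot, y to its left, z up, the work surface at z = 0. Lengths are in m, angles in degrees, forces in N, time in s.
With the tool pointing down it reaches from about 0.375 to 0.9 m from the base axis. Payload 3.1 kg.
Tool frame: the origin (TCP) lies at the very end of the fingers, on their centre line; the grasp point (between the pads) lies 19 mm behind it (bot.tcp_to_grasp is the distance from the TCP to the grasp point, in m); z points along the fingers, y is the line along which they close (so a half turn about z gives the same grasp; the last joint's range is limited). The gripper opens to 87 mm and grips with 3 to 60 N. Pads are 19 mm wide; open, the fingers measure 117 mm over their backs; the gripper's body (75 mm by 190 mm) begins 51 mm behind the grasp point.
Start: joints at [55.835, 30.224, 82.088, -0, 67.689, -10.227], TCP at [0.254, 0.571, 0.19] pointing down, gripper open.
Joint ranges: [-176.69, 176.69], [-43.24, 126.21], [12.49, 139.97], [-82, 262], [0, 151.66], [-163.58, 163.58]. Speed limits (degrees/s): [159.86, 159.86, 180, 180, 180, 180].

### API

Orientations are given as a 3x3 rotation matrix whose columns are the frame's x, y, z axes.
In Python, from rig import telemetry, capture, camera_info, job, bot gives the robot as it stands. The module is installed in compiled form; this text tells all that it offers.
- The arm moves only by the tool carry_out, never from a script. Its argument "deltas" is a list that holds one entry, the list of rows, each a list of 7 numbers: the shift along the tool's x, y, z scaled (see below), then the turn, a rotation vector about the tool's x, y, z scaled (see below), then the closure, from -1 (fully open) to 1 (shut). In form: [[[dx, dy, dz, ax, ay, az, claw], ...]]. A call has exactly 10 rows; each row is the pose to reach, as a shift and turn from the pose commanded when the call began, along the tool's axes at that moment, turning the shorter way round; what a row does not reach only later rows make up. The controller multiplies each number of a shift by 15 cm and each number of a turn by 360 degrees. A row lasts 1/12 s, in which the tool goes at most 41.7 mm and 7.16 degrees, less where a joint would pass 70% of its speed; a pose out of reach is approached as far as the arm can. A call with a number of a shift or a turn outside -1 to 1 is refused whole. A call with a gripper value outside its range is refused whole. The fingers move at their own pace and stop on an object; the grip force is fixed at half the most. Time passes only in rows, so rows that repeat a pose let the fingers close, or fill a call up. It gives the time, the measured TCP pose, the force, the opening and the grip force at its end, in the units of the state.
- telemetry.read_state(): the state, without advancing time (a new reading comes with each control period).
- capture(name): name is "scene" or "top" or "wrist"; returns the picture (400x640x3 uint8, red, green, blue); there is no depth.
- camera_info(name): a dict with "mtx" (3x3 intrinsics, pixels), "k1" (the pictures are not rectified: a ray, as slopes to the right and down, at radius r is drawn at 1 + k1 r^2 times it, then the intrinsics apply), "cam_to_world" (4x4, takes a point from camera to world coordinates); the wrist camera has in their place "T_tool_cam" (4x4, takes a point from camera to tool coordinates, whose origin is the TCP and whose axes are the flange's). Camera axes: x right, y down, z forward; pixel columns grow to the right and rows downward; lengths in m; the calibration is good to about 2 mm. A picture is of the moment at which its call begins: read the wrist's pose just before it. camera_info takes no time and is no camera call.
- job.hand_in(): hands the job in; it is judged then, once.
The state is a dict: "time_s": time; "joint_positions": joint angles; "qvel": joint speeds; "tau": joint torques, N m; "position": TCP position; "tcp_rot": TCP orientation; "force": force on the tool from outside, world axes, zero at the start; "moment": the same for the moment, N m; "opening": opening from 0.0 (shut) to 1.0 (fully open); "grasp_force": force on a finger pad.
Only numpy, scipy, OpenCV 4.12 (cv2) and the standard library are available. Lean on these libraries where they do the work, as an engineer would, in place of code of your own. Each camera call takes 0.05 s, during which the arm holds its last target. There are 200 camera calls.

## Working session

There is one attempt and no reset: what is moved stays moved. The work goes in short steps, Python scripts to look and compute and a tool call to move; the robot and the scene stay as the last step left them, time stands still between calls to the robot, and variables do not carry over. Pictures are saved under pics/ and viewed, at most 10 in all, crops included, and the job is handed in when it is done.

Besides the shell and the picture viewer there is one more tool, called as name(argument=value, ...), one argument or row to a line, values as JSON. carry_out: Moves the arm, as the interface text tells. Its arguments: {"type":"object","properties":{"deltas":{"type":"array","items":{"type":"array","items":{"type":"array","items":{"type":"number"}}}}},"required":["deltas"]}

```bash
mkdir -p pics
python3 - <<'E'
from rig import telemetry,capture,camera_info
import cv2
for n in("scene","top"):
    cv2.imwrite(f"pics/{n}0.png",capture(n)[:,:,::-1])
    c=camera_info(n);print(n,c)
print(camera_info("wrist"))
s=telemetry.read_state();print(s["time_s"],s["position"],s["tcp_rot"],s["force"],s["opening"])
E
```

```text
scene {'mtx': array([[454.54590144,   0.        , 310.34754755],
       [  0.        , 454.54590144, 198.63568366],
       [  0.        ,   0.        ,   1.        ]]), 'k1': -0.008882064749551617, 'cam_to_world': array([[-0.31190363,  0.59498755, -0.74074688,  1.48883639],
       [ 0.95004169,  0.20490957, -0.23544184,  0.36125326],
       [ 0.01170116, -0.77717558, -0.62917502,  0.83084082],
       [ 0.        ,  0.        ,  0.        ,  1.        ]])}
top {'mtx': array([[393.64367982,   0.        , 322.00759389],
       [  0.        , 393.64367982, 199.08719166],
       [  0.        ,   0.        ,   1.        ]]), 'k1': -0.09382080824986508, 'cam_to_world': array([[-0.00576586, -0.99079045,  0.1352813 ,  0.47907794],
       [-0.999691  ,  0.00898234,  0.02317796,  0.05606849],
       [-0.02417965, -0.13510586, -0.99053609,  1.05613508],
       [ 0.        ,  0.        ,  0.        ,  1.        ]])}
{'mtx': array([[326.66701081,   0.        , 319.91122317],
       [  0.        , 326.66701081, 196.28844526],
       [  0.        ,   0.        ,   1.        ]]), 'k1': -0.05095629558793492, 'T_tool_cam': array([[ 3.39730341e-04, -9.65534305e-01, -2.60275605e-01,
         7.09404680e-02],
       [ 9.99999804e-01,  1.91259854e-04,  5.95762036e-04,
        -6.86197951e-04],
       [-5.25448409e-04, -2.60275757e-01,  9.65534181e-01,
        -1.95155984e-01],
       [ 0.00000000e+00,  0.00000000e+00,  0.00000000e+00,
         1.00000000e+00]])}
0.1 [0.25313783 0.5706567  0.18865846] [[-9.13999377e-01  4.05714151e-01 -1.08015837e-03]
 [ 4.05715458e-01  9.13997982e-01 -1.62947952e-03]
 [ 3.26159668e-04 -1.92758021e-03 -9.99998089e-01]] [ 0.32217734 -0.16071699  0.52961016] 0.9966122242439583
```

View pics/top0.png

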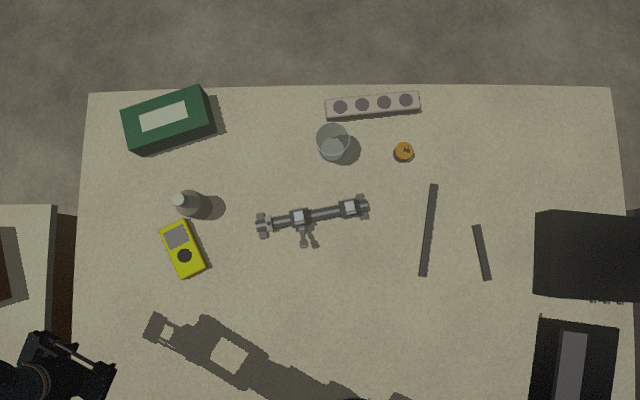

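View pics/scene0.png

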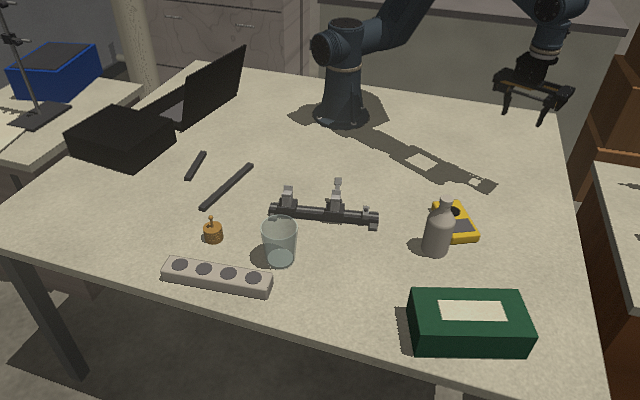

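Top view: bench from (262,225) to (362,205), fixed saddle near (350,208), movable near (300,217), lever near (310,240); long beam from (433,185) to (423,276), short beam to its right. Zooming in for measurement.

```bash
cat > h.py <<'E'
import numpy as np,cv2
from rig import telemetry,capture,camera_info
def pose(n,st=None):
    c=camera_info(n)
    if n!="wrist": return c,c["cam_to_world"]
    T=np.eye(4);T[:3,:3]=st["tcp_rot"];T[:3,3]=st["position"]
    return c,T@c["T_tool_cam"]
def dist(c):return np.array([c["k1"],0,0,0,0.])
def px2w(n,uv,z,st=None):
    c,T=pose(n,st)
    p=cv2.undistortPoints(np.array(uv,float).reshape(-1,1,2),c["mtx"],dist(c)).reshape(-1,2)
    d=np.c_[p,np.ones(len(p))]@T[:3,:3].T
    return T[:3,3]+d*((np.broadcast_to(z,len(p))-T[2,3])/d[:,2])[:,None]
def w2px(n,P,st=None):
    c,T=pose(n,st);I=np.linalg.inv(T)
    return cv2.projectPoints(np.array(P,float).reshape(-1,3),cv2.Rodrigues(I[:3,:3])[0],I[:3,3],c["mtx"],dist(c))[0].reshape(-1,2)
E
python3 - <<'E'
import cv2,numpy as np
t=cv2.imread("pics/top0.png");s=cv2.imread("pics/scene0.png")
a=cv2.resize(t[175:290,245:445],(800,460),interpolation=cv2.INTER_CUBIC)
cv2.imwrite("pics/c1.png",a)
from h import *
g=cv2.cvtColor(t,6)
m=(g<90).astype(np.uint8);m[:, :410]=0;m[:,500:]=0;m[:170]=0;m[295:]=0
n,l,st,ce=cv2.connectedComponentsWithStats(m)
for i in range(1,n):
    if st[i,4]>100:
        ys,xs=np.where(l==i);r=cv2.minAreaRect(np.c_[xs,ys].astype(np.float32));b=cv2.boxPoints(r)
        print(st[i],ce[i],px2w("top",b,.012).round(4).tolist(),px2w("top",ce[i],.014))
E
```

```text
[418 184  20  93 756] [427.77910053 230.20767196] [[0.4176, -0.1692, 0.012], [0.6623, -0.209, 0.012], [0.6593, -0.232, 0.012], [0.4146, -0.1914, 0.012]] [[ 0.53574386 -0.19907107  0.014     ]]
[472 224  20  57 479] [481.3736952  252.30688935] [[0.5474, -0.3177, 0.012], [0.5517, -0.341, 0.012], [0.4052, -0.3644, 0.012], [0.4011, -0.3413, 0.012]] [[ 0.47553634 -0.34030186  0.014     ]]
```

View pics/c1.png

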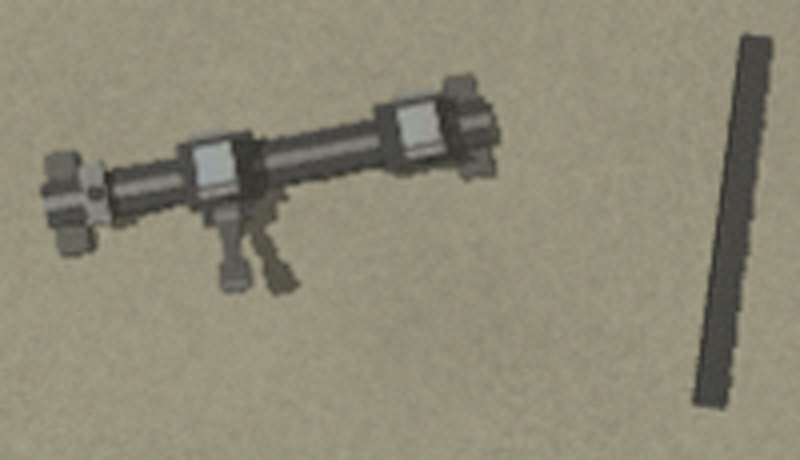

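The crop (4x, offset 245,175) shows the fixed saddle top at (421,128), sliding saddle at (216,167), paddle (235,275), feet ends at (62,160)/(76,243) and (459,83)/(481,166).

Run:
```python
from h import *
f=lambda p:[[245+a/4-.375,175+b/4-.375] for a,b in p]
S=px2w("top",f([(421,128),(216,167)]),.08);print(S)
F=px2w("top",f([(62,160),(76,243),(459,83),(481,166)]),.012);print(F)
d=S[1]-S[0];print(np.linalg.norm(d),np.degrees(np.arctan2(-d[0],d[1])))
d=(F[0]+F[1]-F[2]-F[3])/2;print(np.linalg.norm(d),np.degrees(np.arctan2(-d[0],d[1])))
print(px2w("top",f([(235,275)]),.082))
```

```text
[[0.59279016 0.00950333 0.08      ]
 [0.56941745 0.13747735 0.08      ]]
[[ 0.58115227  0.24665113  0.012     ]
 [ 0.52561014  0.23649734  0.012     ]
 [ 0.63080296 -0.01962891  0.012     ]
 [ 0.57493233 -0.03322809  0.012     ]]
0.13009086839244297 10.350219129504252
0.27253325044158555 10.461772708748466
[[0.502279   0.12547254 0.082     ]]
```

carry_out(
  deltas=[
    [[-0.1,-0.06,0,0,0,-0.01,-1],[-0.2,-0.12,0,0,0,-0.02,-1],[-0.3,-0.18,0,0,0,-0.03,-1],[-0.4,-0.24,0,0,0,-0.04,-1],[-0.5,-0.3,0,0,0,-0.05,-1],[-0.6,-0.36,0,0,0,-0.06,-1],[-0.7,-0.42,0,0,0,-0.07,-1],[-0.8,-0.48,0,0,0,-0.08,-1],[-0.9,-0.54,0,0,0,-0.09,-1],[-1,-0.6,0,0,0,-0.095,-1]],
  ],
)

```text
time_s: 0.93
position: [0.3542, 0.4271, 0.1891]
tcp_rot: [[-0.984, -0.181, -0.001], [-0.181, 0.984, -0.001], [0.001, -0.001, -1.0]]
force: [-0.3, 0.2, -0.5]
opening: 0.997
grasp_force: 0.0
```

carry_out(
  deltas=[
    [[-0.05,-0.12,0,0,0,0,-1],[-0.1,-0.25,0,0,0,0,-1],[-0.16,-0.38,0,0,0,0,-1],[-0.22,-0.5,0,0,0,0,-1],[-0.28,-0.62,0,0,0,0,-1],[-0.34,-0.75,0,0,0,0,-1],[-0.4,-0.88,0,0,0,0,-1],[-0.45,-1,0,0,0,0,-1],[-0.48,-1,0,0,0,0,-1],[-0.5,-1,0,0,0,0,-1]],
  ],
)

```text
time_s: 1.77
position: [0.4552, 0.2933, 0.1893]
tcp_rot: [[-0.984, -0.176, -0.001], [-0.176, 0.984, 0.0], [0.0, 0.0, -1.0]]
force: [-0.0, 0.8, 0.3]
opening: 0.998
grasp_force: 0.0
```

carry_out(
  deltas=[
    [[-0.05,-0.12,0,0,0,0,-1],[-0.1,-0.25,0,0,0,0,-1],[-0.16,-0.38,0,0,0,0,-1],[-0.22,-0.5,0,0,0,0,-1],[-0.28,-0.62,0,0,0,0,-1],[-0.34,-0.75,0,0,0,0,-1],[-0.4,-0.88,0,0,0,0,-1],[-0.45,-1,0,0,0,0,-1],[-0.5,-1,0,0,0,0,-1],[-0.5,-1,0,0,0,0,-1]],
  ],
)

```text
time_s: 2.6
position: [0.5567, 0.1602, 0.1894]
tcp_rot: [[-0.984, -0.177, 0.001], [-0.177, 0.984, 0.001], [-0.001, 0.001, -1.0]]
force: [-0.4, -0.5, 0.5]
opening: 1.002
grasp_force: 0.0
```

Run:
```python
from h import *
s=telemetry.read_state()
im=capture("wrist");cv2.imwrite("pics/w1.png",im[:,:,::-1])
import pickle;pickle.dump(s,open("s1.pkl","wb"))
print(s["time_s"],s["position"],s["tcp_rot"],s["joint_positions"],s["opening"])
```

```text
2.6 [0.55672786 0.16019541 0.18940856] [[-9.84192678e-01 -1.77096568e-01  1.25656150e-03]
 [-1.77095482e-01  9.84193236e-01  9.29170535e-04]
 [-1.40125224e-03  6.91951471e-04 -9.99998779e-01]] [ 4.97857515e+00  2.66602641e+01  8.88772292e+01  5.18877923e-02
  6.43861716e+01 -9.52444882e+01] 1.002392596149551
```

View pics/w1.png

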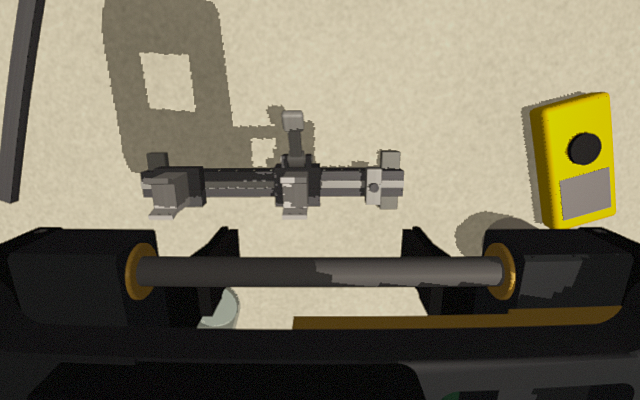

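Wrist view: bench horizontal at row ~185, fixed saddle (168,190), sliding saddle (293,190), lever paddle (292,118), end stop (383,187), foot (390,158). Zooming with a projected model of the bench to refine the pose.

```bash
cat > ov.py <<'E'
from h import *
import pickle,sys
def box(c,h,z0,z1):
    return [[(c[0]+a*h[0],c[1]+b*h[1],z) for a,b in((-1,-1),(1,-1),(1,1),(-1,1))] for z in(z0,z1)]
def slot(y):
    return [[(a,y+b,.075) for a,b in((-.012,-.012),(.012,-.012),(.012,.012),(-.012,.012))],
            [(a,y+b,.0875) for a,b in((-.0155,-.012),(.0155,-.012),(.0155,.012),(-.0155,.012))]]
def overlay(img,cam,st,o,yaw,ys,crop,k,out):
    x0,y0,x1,y1=crop
    a=cv2.resize(img[y0:y1,x0:x1],None,fx=k,fy=k,interpolation=cv2.INTER_CUBIC)
    r=np.radians(yaw-90);R=np.array([[np.cos(r),-np.sin(r),0],[np.sin(r),np.cos(r),0],[0,0,1]])
    P=slot(-.09)+slot(ys)+box((0,.1235),(.02,.008),.041,.041)[:1]+box((0,-.126),(.035,.011),.012,.012)[:1]+box((0,.147),(.035,.011),.012,.012)[:1]+box((0,ys),(.022,.025),.041,.041)[:1]
    for i,p in enumerate(P):
        q=w2px(cam,np.array(p)@R.T+np.array([*o,0]),st)
        q=((q-[x0,y0]+.5)*k-.5).round().astype(int)
        cv2.polylines(a,[q.reshape(-1,1,2)],True,[(0,0,255),(0,255,0),(255,0,0)][i%3],1)
    cv2.imwrite(out,a)
E
python3 - <<'E'
from ov import *
s=pickle.load(open("s1.pkl","rb"))
overlay(cv2.imread("pics/w1.png"),"wrist",s,(.578,.0975),100.3,.04,(130,95,420,235),2.7,"pics/o1.png")
E
```

```text
(no output)
```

View pics/o1.png

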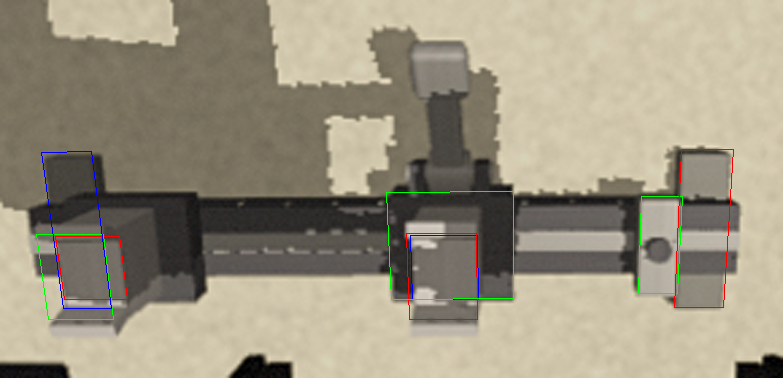

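carry_out(
  deltas=[
    [[-0.036,-0.083,0,0,0,0,-1],[-0.072,-0.166,0.05,0,0,0,-1],[-0.072,-0.166,0.18,0,0,0,-1],[-0.072,-0.166,0.32,0,0,0,-1],[-0.072,-0.166,0.46,0,0,0,-1],[-0.072,-0.166,0.6,0,0,0,-1],[-0.072,-0.166,0.72,0,0,0,-1],[-0.072,-0.166,0.82,0,0,0,-1],[-0.072,-0.166,0.9,0,0,0,-1],[-0.072,-0.166,0.93,0,0,0,-1]],
  ],
)

```text
time_s: 3.48
position: [0.569, 0.1367, 0.0478]
tcp_rot: [[-0.984, -0.178, -0.003], [-0.178, 0.984, -0.0], [0.003, 0.0, -1.0]]
force: [0.3, -0.5, 0.3]
opening: 1.003
grasp_force: 0.0
```

carry_out(
  deltas=[
    [[0,0,0,0,0,0,0],[0,0,0,0,0,0,0.2],[0,0,0,0,0,0,0.5],[0,0,0,0,0,0,1],[0,0,0,0,0,0,1],[0,0,0,0,0,0,1],[0,0,0,0,0,0,1],[0,0,0,0,0,0,1],[0,0,0,0,0,0,1],[0,0,0,0,0,0,1]],
  ],
)

```text
time_s: 4.32
position: [0.5702, 0.1371, 0.0501]
tcp_rot: [[-0.984, -0.178, 0.0], [-0.178, 0.984, 0.0], [-0.0, 0.0, -1.0]]
force: [0.1, 0.2, -0.1]
opening: 0.33
grasp_force: 0.0
```

carry_out(
  deltas=[
    [[0,0,0,0,0,0,1],[0,0,0,0,0,0,1],[0,0,0,0,0,0,1],[0,0.03,0,0,0,0,1],[0,0.07,0,0,0,0,1],[0,0.12,0,0,0,0,1],[0,0.17,0,0,0,0,1],[0,0.22,0,0,0,0,1],[0,0.26,0,0,0,0,1],[0,0.29,0,0,0,0,1]],
  ],
)

```text
time_s: 5.15
position: [0.5621, 0.181, 0.05]
tcp_rot: [[-0.984, -0.179, -0.0], [-0.179, 0.984, 0.0], [0.0, 0.0, -1.0]]
force: [0.4, -0.5, 0.1]
opening: 0.01
grasp_force: 0.0
```

carry_out(
  deltas=[
    [[0,0.005,0,0,0,0,1],[0,0.01,0,0,0,0,1],[0,0.015,0,0,0,0,1],[0,0.02,0,0,0,0,1],[0,0.025,0,0,0,0,1],[0,0.03,0,0,0,0,1],[0,0.035,0,0,0,0,1],[0,0.04,0,0,0,0,1],[0,0.04,0,0,0,0,1],[0,0.04,0,0,0,0,1]],
  ],
)

```text
time_s: 5.98
position: [0.5614, 0.1858, 0.0501]
tcp_rot: [[-0.984, -0.178, 0.0], [-0.178, 0.984, -0.0], [-0.0, -0.0, -1.0]]
force: [0.2, 0.2, 0.1]
opening: 0.006
grasp_force: 0.0
```

The fingers closed on nothing, so I'm looking again.

Run:
```python
from ov import *
s=telemetry.read_state()
w=capture("wrist");t=capture("top");sc=capture("scene")
a=np.zeros((600,800,3),np.uint8)
a[:375,:600]=cv2.resize(w,(600,375))
a[375:600,:400]=cv2.resize(t[175:265,240:400],(400,225))
a[375:600,400:]=cv2.resize(sc[150:240,250:410],(400,225))
cv2.imwrite("pics/m2.png",a[:,:,::-1]);cv2.imwrite("pics/w2.png",w[:,:,::-1])
pickle.dump(s,open("s2.pkl","wb"));print(s["position"])
```

```text
[0.56142951 0.18577148 0.05005729]
```

View pics/m2.png

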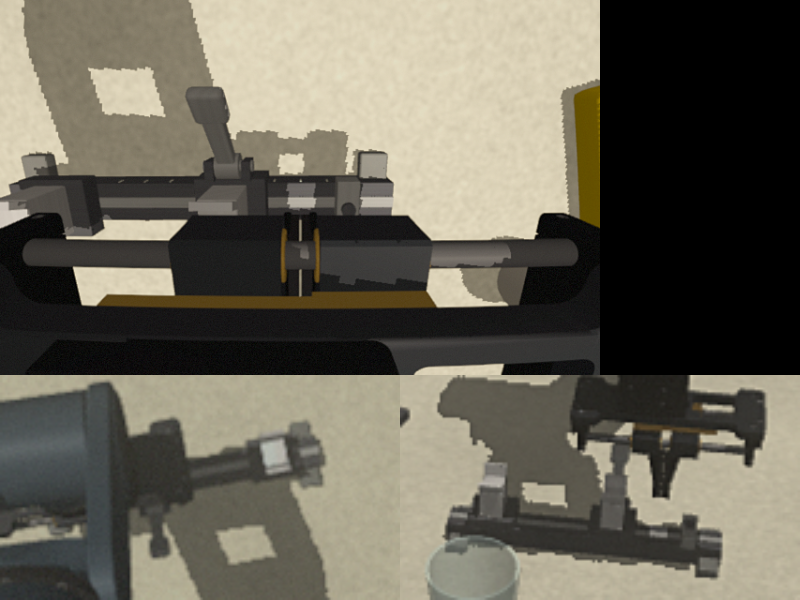

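Run:
```python
from ov import *
s=pickle.load(open("s2.pkl","rb"))
P=np.array([[.5614,.1858,z] for z in(.05,.1,.15,.19)]);print(w2px("scene",P))
r=np.radians(10.3);uy=np.array([-np.sin(r),np.cos(r)])
o=np.array([.579,.0977])
for y in(-.09,.0405):
  for z in(.041,.075,.0875): print(y,z,w2px("scene",[[*(o+y*uy),z]]),w2px("wrist",[[*(o+y*uy),z]],s))
print(w2px("wrist",[s["position"]],s))
```

```text
[[352.62600653 205.74827041]
 [353.96901473 191.07152492]
 [355.38414973 175.59706708]
 [356.57211528 162.59916503]]
-0.09 0.041 [[286.56008863 202.26975946]] [[ 58.4889744  221.34957411]]
-0.09 0.075 [[286.29136043 192.49268982]] [[ 16.27782127 240.39202279]]
-0.09 0.0875 [[286.19023137 188.81148465]] [[ -2.52733763 248.9782437 ]]
0.0405 0.041 [[334.11755512 206.90408032]] [[246.34097486 222.14511407]]
0.0405 0.075 [[334.68843646 197.10430303]] [[233.31908682 242.43102682]]
0.0405 0.0875 [[334.90338546 193.41358374]] [[227.30982845 251.80975005]]
[[320.6574609  224.71333533]]
```

Run:
```python
from ov import *
s1=pickle.load(open("s1.pkl","rb"));s2=pickle.load(open("s2.pkl","rb"))
sc=capture("scene")[:,:,::-1].copy()
s0=dict(position=np.array([.2531,.5707,.1887]),tcp_rot=np.array([[-.914,.4057,-.001],[.4057,.914,-.0016],[0,-.002,-1]]))
def mk(im,cam,s,x0,y0,w,h,k,ops):
    a=cv2.resize(im[y0:y0+h,x0:x0+w],None,fx=k,fy=k,interpolation=cv2.INTER_CUBIC)
    for dz,col in((0,(0,0,255)),(-.019,(0,255,0)),(-.035,(255,0,0))):
        for y in ops:
            P=s["position"]+s["tcp_rot"]@np.array([0,y,dz])
            q=(w2px(cam,[P],s)[0]-[x0,y0]+.5)*k
            cv2.circle(a,tuple(int(v) for v in q),2,col,-1)
    return a
out=np.zeros((600,800,3),np.uint8)
out[:300,:400]=mk(cv2.imread("pics/scene0.png"),"scene",s0,480,60,100,75,4,(-.0435,.0435))
out[:300,400:]=mk(sc,"scene",s2,300,140,100,75,4,(0,))
out[300:,:800]=mk(cv2.imread("pics/w1.png"),"wrist",s1,190,180,267,100,3,(-.0435,.0435))[:300,:800] if 0 else cv2.resize(mk(cv2.imread("pics/w1.png"),"wrist",s1,190,180,266,100,3,(-.0435,.0435)),(800,300))
cv2.imwrite("pics/m3.png",out)
```

```text
(no output)
```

View pics/m3.png

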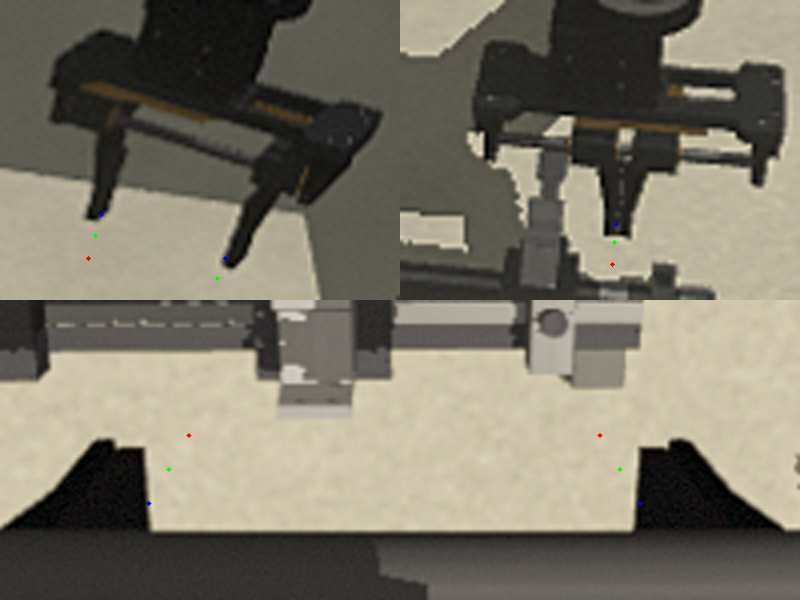

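Red/green/blue dots are 0/19/35 mm behind the reported TCP. The real finger ends lie about 27 mm behind it, so the fingers passed through the slot above the saddle floor. I'll probe the floor (z = 75 mm) to measure that offset.

carry_out(
  deltas=[
    [[0,-0.03,0,0,0,0,1],[0,-0.08,0,0,0,0,1],[0,-0.14,0,0,0,0,1],[0,-0.2,0,0,0,0,1],[0,-0.26,0,0,0,0,1],[0,-0.3,0,0,0,0,1],[0,-0.325,0,0,0,0,1],[0,-0.325,0,0,0,0,1],[0,-0.325,0,0,0,0,1],[0,-0.325,0,0,0,0,1]],
  ],
)

```text
time_s: 7.02
position: [0.57, 0.138, 0.05]
tcp_rot: [[-0.984, -0.178, -0.0], [-0.178, 0.984, 0.0], [0.0, 0.0, -1.0]]
force: [-0.8, 1.8, -0.1]
opening: 0.007
grasp_force: 0.0
```

carry_out(
  deltas=[
    [[0,0,0.003,0,0,0,1],[0,0,0.006,0,0,0,1],[0,0,0.009,0,0,0,1],[0,0,0.012,0,0,0,1],[0,0,0.015,0,0,0,1],[0,0,0.018,0,0,0,1],[0,0,0.02,0,0,0,1],[0,0,0.02,0,0,0,1],[0,0,0.02,0,0,0,1],[0,0,0.02,0,0,0,1]],
  ],
)

```text
time_s: 7.85
position: [0.5701, 0.1378, 0.0471]
tcp_rot: [[-0.984, -0.178, 0.0], [-0.178, 0.984, -0.0], [-0.0, -0.0, -1.0]]
force: [-0.2, -0.2, -0.0]
opening: 0.008
grasp_force: 0.0
```

carry_out(
  deltas=[
    [[0,0,0.004,0,0,0,1],[0,0,0.008,0,0,0,1],[0,0,0.012,0,0,0,1],[0,0,0.016,0,0,0,1],[0,0,0.02,0,0,0,1],[0,0,0.024,0,0,0,1],[0,0,0.027,0,0,0,1],[0,0,0.027,0,0,0,1],[0,0,0.027,0,0,0,1],[0,0,0.027,0,0,0,1]],
  ],
)

```text
time_s: 8.68
position: [0.5708, 0.1378, 0.0432]
tcp_rot: [[-0.984, -0.178, 0.001], [-0.178, 0.984, 0.0], [-0.001, -0.0, -1.0]]
force: [2.4, 1.7, 1.4]
opening: 0.006
grasp_force: 1.2
```

carry_out(
  deltas=[
    [[-0.01,0,0.003,0,0,0,1],[-0.01,0,0.006,0,0,0,1],[-0.01,0,0.009,0,0,0,1],[-0.01,0,0.012,0,0,0,1],[-0.01,0,0.015,0,0,0,1],[-0.01,0,0.017,0,0,0,1],[-0.01,0,0.017,0,0,0,1],[-0.01,0,0.017,0,0,0,1],[-0.01,0,0.017,0,0,0,1],[-0.01,0,0.017,0,0,0,1]],
  ],
)

```text
time_s: 9.52
position: [0.5714, 0.1381, 0.0423]
tcp_rot: [[-0.984, -0.178, 0.0], [-0.178, 0.984, -0.0], [0.0, -0.0, -1.0]]
force: [-2.3, -0.2, 13.2]
opening: 0.005
grasp_force: 6.8
```

Contact occurred at TCP z ≈ 43 mm, so the real finger ends are ~32 mm behind the reported TCP. Now I'll open in the slot, go down with the tips at z ≈ 55 mm, and pinch the post.

carry_out(
  deltas=[
    [[0,0,-0.03,0,0,0,-1],[0,0,-0.03,0,0,0,-1],[0,0,-0.03,0,0,0,-1],[0,0,-0.03,0,0,0,-1],[0,0,-0.03,0,0,0,-1],[0,0,-0.03,0,0,0,-1],[0,0,-0.03,0,0,0,-1],[0,0,-0.03,0,0,0,-1],[0,0,-0.03,0,0,0,-1],[0,0,-0.03,0,0,0,-1]],
  ],
)

```text
time_s: 10.35
position: [0.5715, 0.1381, 0.0449]
tcp_rot: [[-0.984, -0.178, -0.0], [-0.178, 0.984, -0.0], [0.0, -0.0, -1.0]]
force: [0.1, -0.7, 0.1]
opening: 0.684
grasp_force: 0.0
```

carry_out(
  deltas=[
    [[0,0,0.02,0,0,0,-1],[0,0,0.05,0,0,0,-1],[0,0,0.09,0,0,0,-1],[0,0,0.12,0,0,0,-1],[0,0,0.147,0,0,0,0.3],[0,0,0.147,0,0,0,1],[0,0,0.147,0,0,0,1],[0,0,0.147,0,0,0,1],[0,0,0.147,0,0,0,1],[0,0,0.147,0,0,0,1]],
  ],
)

```text
time_s: 11.18
position: [0.5715, 0.1381, 0.0227]
tcp_rot: [[-0.984, -0.178, -0.0], [-0.178, 0.984, -0.0], [0.0, 0.0, -1.0]]
force: [0.1, -0.2, -0.7]
opening: 0.629
grasp_force: 0.0
```

carry_out(
  deltas=[
    [[0,0,0,0,0,0,1],[0,0,0,0,0,0,1],[0,0,0,0,0,0,1],[0,0,0,0,0,0,1],[0,0,0,0,0,0,1],[0,0,0,0,0,0,1],[0,0,0,0,0,0,1],[0,0,0,0,0,0,1],[0,0,0,0,0,0,1],[0,0,0,0,0,0,1]],
  ],
)

```text
time_s: 12.02
position: [0.5716, 0.138, 0.0229]
tcp_rot: [[-0.984, -0.178, 0.0], [-0.178, 0.984, -0.0], [-0.0, -0.0, -1.0]]
force: [-0.1, -0.6, 0.2]
opening: 0.272
grasp_force: 30.0
```

carry_out(
  deltas=[
    [[0,0.02,0,0,0,0,1],[0,0.05,0,0,0,0,1],[0,0.09,0,0,0,0,1],[0,0.13,0,0,0,0,1],[0,0.17,0,0,0,0,1],[0,0.21,0,0,0,0,1],[0,0.25,0,0,0,0,1],[0,0.28,0,0,0,0,1],[0,0.3,0,0,0,0,1],[0,0.31,0,0,0,0,1]],
  ],
)

```text
time_s: 12.85
position: [0.563, 0.1846, 0.0229]
tcp_rot: [[-0.984, -0.179, -0.0], [-0.179, 0.984, 0.0], [0.0, 0.0, -1.0]]
force: [-0.0, -2.1, 1.2]
opening: 0.272
grasp_force: 30.0
```

carry_out(
  deltas=[
    [[0,0.005,0,0,0,0,1],[0,0.01,0,0,0,0,1],[0,0.015,0,0,0,0,1],[0,0.02,0,0,0,0,1],[0,0.025,0,0,0,0,1],[0,0.03,0,0,0,0,1],[0,0.035,0,0,0,0,1],[0,0.035,0,0,0,0,1],[0,0.035,0,0,0,0,1],[0,0.035,0,0,0,0,1]],
  ],
)

```text
time_s: 13.68
position: [0.5626, 0.1863, 0.0229]
tcp_rot: [[-0.984, -0.179, -0.0], [-0.179, 0.984, -0.003], [0.001, -0.003, -1.0]]
force: [-0.1, -10.2, 2.3]
opening: 0.271
grasp_force: 30.0
```

At the stop (10 N reaction). Release and go to the lever.

carry_out(
  deltas=[
    [[0,-0.01,0,0,0,0,-1],[0,-0.015,0,0,0,0,-1],[0,-0.02,0,0,0,0,-1],[0,-0.02,0,0,0,0,-1],[0,-0.02,0,0,0,0,-1],[0,-0.02,0,0,0,0,-1],[0,-0.02,-0.1,0,0,0,-1],[0,-0.02,-0.2,0,0,0,-1],[0,-0.02,-0.35,0,0,0,-1],[0,-0.02,-0.5,0,0,0,1]],
  ],
)

```text
time_s: 14.52
position: [0.5622, 0.1863, 0.0981]
tcp_rot: [[-0.984, -0.178, -0.002], [-0.178, 0.984, -0.0], [0.002, 0.0, -1.0]]
force: [0.1, 0.6, -0.1]
opening: 0.895
grasp_force: 0.0
```

carry_out(
  deltas=[
    [[0.04,0,0,0,0,0,1],[0.1,0,0,0,0,0,1],[0.16,0,0,0,0,0,1],[0.22,0,0,0,0,0,1],[0.28,0,0,0,0,0,1],[0.31,0,0,0,0,0,1],[0.31,0,0,0,0,0,1],[0.31,0,0,0,0,0,1],[0.31,0,0,0,0,0,1],[0.31,0,0,0,0,0,1]],
  ],
)

```text
time_s: 15.35
position: [0.5179, 0.1778, 0.0979]
tcp_rot: [[-0.984, -0.178, 0.001], [-0.178, 0.984, 0.0], [-0.001, -0.0, -1.0]]
force: [-0.2, -0.2, -0.5]
opening: 0.21
grasp_force: 0.0
```

Run:
```python
from ov import *
s=telemetry.read_state();im=capture("wrist")
pickle.dump(s,open("s3.pkl","wb"));cv2.imwrite("pics/w3.png",im[:,:,::-1])
print(s["position"],s["opening"])
overlay(im[:,:,::-1].copy(),"wrist",s,(.5787,.0977),100.3,.09,(60,20,460,300),2,"pics/o3.png")
```

```text
[0.51792149 0.17779532 0.09789628] 0.20983197624415997
```

View pics/o3.png

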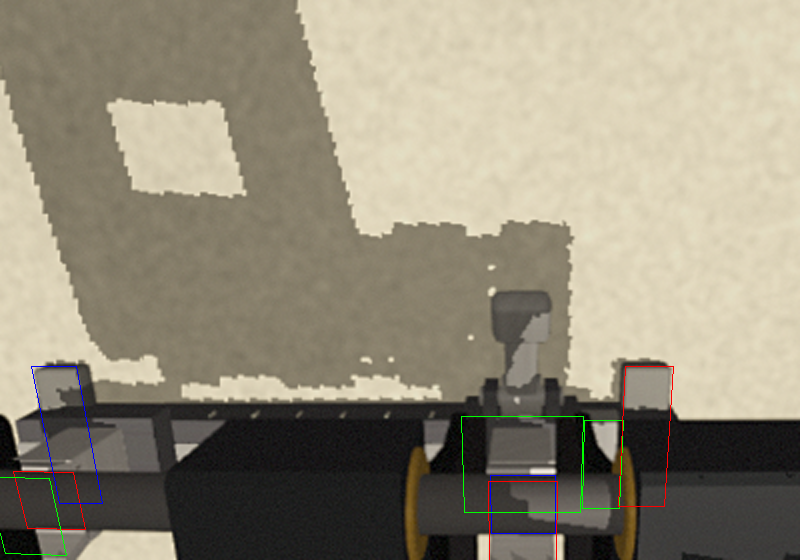

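The view shows the carriage against the stop and the lever still up at (521,330). The overlay agrees with the saddle at y = 90. Next is the lever.

carry_out(
  deltas=[
    [[0.017,0,0.03,0,0,0,1],[0.017,0,0.08,0,0,0,1],[0.017,0,0.13,0,0,0,1],[0.017,0,0.18,0,0,0,1],[0.017,0,0.22,0,0,0,1],[0.017,0,0.25,0,0,0,1],[0.017,0,0.27,0,0,0,1],[0.017,0,0.28,0,0,0,1],[0.017,0,0.28,0,0,0,1],[0.017,0,0.28,0,0,0,1]],
  ],
)

```text
time_s: 16.23
position: [0.5148, 0.1773, 0.056]
tcp_rot: [[-0.984, -0.178, 0.0], [-0.178, 0.984, 0.0], [-0.0, -0.0, -1.0]]
force: [-0.0, -0.5, 0.2]
opening: 0.008
grasp_force: 0.0
```

carry_out(
  deltas=[
    [[0.012,0,0.01,0,0,0,1],[0.025,0,0.02,0,0,0,1],[0.042,0,0.031,0,0,0,1],[0.06,0,0.043,0,0,0,1],[0.076,0,0.055,0,0,0,1],[0.093,0,0.068,0,0,0,1],[0.112,0,0.088,0,0,0,1],[0.13,0,0.107,0,0,0,1],[0.147,0,0.126,0,0,0,1],[0.163,0,0.145,0,0,0,1]],
  ],
)

```text
time_s: 17.07
position: [0.4913, 0.173, 0.0341]
tcp_rot: [[-0.984, -0.178, 0.002], [-0.178, 0.984, 0.0], [-0.002, -0.0, -1.0]]
force: [2.5, 0.4, 1.1]
opening: 0.0
grasp_force: 1.3
```

carry_out(
  deltas=[
    [[0.012,0,0.018,0,0,0,1],[0.024,0,0.037,0,0,0,1],[0.034,0,0.057,0,0,0,1],[0.044,0,0.076,0,0,0,1],[0.051,0,0.096,0,0,0,1],[0.057,0,0.115,0,0,0,1],[0.061,0,0.134,0,0,0,1],[0.064,0,0.152,0,0,0,1],[0.064,0,0.16,0,0,0,1],[0.064,0,0.168,0,0,0,1]],
  ],
)

```text
time_s: 17.9
position: [0.481, 0.1712, 0.0101]
tcp_rot: [[-0.984, -0.178, -0.0], [-0.178, 0.984, -0.0], [0.0, -0.0, -1.0]]
force: [-2.0, -0.8, 24.2]
opening: 0.005
grasp_force: 12.2
```

Lever on its hard stop (tip at ~42 mm, 24 N). Raise and go over the beam.

carry_out(
  deltas=[
    [[0,0,-0.05,0,0,0,1],[0,0,-0.12,0,0,0,1],[0,0,-0.22,0,0,0,1],[0,-0.05,-0.34,0,0,0,1],[0,-0.12,-0.46,0,0,0,-1],[0,-0.2,-0.56,0,0,0,-1],[0,-0.3,-0.64,0,0,0,-1],[0,-0.4,-0.7,0,0,0,-1],[0,-0.5,-0.74,0,0,0,-1],[0,-0.6,-0.75,0,0,0,-1]],
  ],
)

```text
time_s: 18.73
position: [0.496, 0.0822, 0.1223]
tcp_rot: [[-0.984, -0.178, -0.002], [-0.178, 0.984, 0.0], [0.002, 0.0, -1.0]]
force: [-0.0, 0.2, 1.0]
opening: 0.374
grasp_force: 0.0
```

carry_out(
  deltas=[
    [[0,-0.1,0,0,0,0.005,-1],[0,-0.2,0,0,0,0.01,-1],[0,-0.3,0,0,0,0.016,-1],[0,-0.4,0,0,0,0.022,-1],[0,-0.5,0,0,0,0.028,-1],[0,-0.6,0,0,0,0.034,-1],[0,-0.7,0,0,0,0.04,-1],[0,-0.8,0,0,0,0.046,-1],[0,-0.9,0,0,0,0.052,-1],[0,-1,0,0,0,0.054,-1]],
  ],
)

```text
time_s: 19.57
position: [0.5219, -0.0649, 0.121]
tcp_rot: [[-0.987, 0.161, -0.004], [0.161, 0.987, 0.001], [0.004, 0.001, -1.0]]
force: [0.5, 0.2, 0.3]
opening: 0.992
grasp_force: 0.0
```

carry_out(
  deltas=[
    [[-0.03,-0.1,0,0,0,0,-1],[-0.06,-0.22,0,0,0,0,-1],[-0.09,-0.34,0,0,0,0,-1],[-0.12,-0.46,0,0,0,0,-1],[-0.15,-0.58,0,0,0,0,-1],[-0.18,-0.7,0,0,0,0,-1],[-0.21,-0.8,0,0,0,0,-1],[-0.24,-0.88,0,0,0,0,-1],[-0.24,-0.88,0,0,0,0,-1],[-0.24,-0.88,0,0,0,0,-1]],
  ],
)

```text
time_s: 20.4
position: [0.5379, -0.2009, 0.1212]
tcp_rot: [[-0.987, 0.161, -0.001], [0.161, 0.987, 0.001], [0.001, 0.001, -1.0]]
force: [0.1, 0.1, -0.1]
opening: 0.998
grasp_force: 0.0
```

Run:
```python
from ov import *
s=telemetry.read_state();im=capture("wrist")[:,:,::-1].copy();t=capture("top")[:,:,::-1];sc=capture("scene")[:,:,::-1]
pickle.dump(s,open("s4.pkl","wb"));cv2.imwrite("pics/w4.png",im);cv2.imwrite("pics/t4.png",t);cv2.imwrite("pics/sc4.png",sc)
print(s["time_s"],s["position"])
out=np.zeros((600,800,3),np.uint8)
out[:375,:600]=cv2.resize(im,(600,375))
out[375:,:400]=cv2.resize(t[175:265,235:395],(400,225),interpolation=cv2.INTER_CUBIC)
out[375:,400:]=cv2.resize(sc[150:240,250:410],(400,225),interpolation=cv2.INTER_CUBIC)
cv2.imwrite("pics/m4.png",out)
# beam candidates in initial top image: edges via threshold
P=lambda m,a,z:m
```

```text
20.4 [ 0.53790252 -0.20087358  0.12118448]
```

View pics/m4.png

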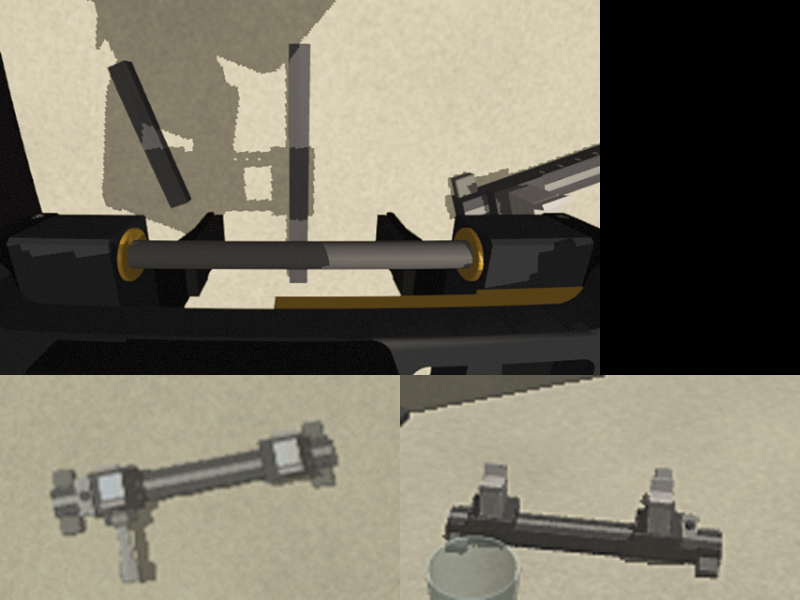

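The views show the lever lying down at (130,560 in the left inset) and the carriage at the stop. In the wrist view the beam runs from (299,44) to (298,282) in inset pixels, well aligned with the tool.

Run:
```python
from ov import *
s=pickle.load(open("s4.pkl","rb"));im=cv2.imread("pics/w4.png")
g=cv2.cvtColor(im,6)
P=px2w("wrist",np.array([(289,44),(310,44),(288,282),(308,282)])/.9375,.014,s);print(P)
a=(P[0]+P[1])/2;b=(P[2]+P[3])/2;m=(a+b)/2;d=b-a
print(m,np.linalg.norm(d),np.degrees(np.arctan2(d[1],d[0])),np.linalg.norm(P[1]-P[0]),np.linalg.norm(P[3]-P[2]))
print("tool rel",s["tcp_rot"].T@(m-s["position"]))
for r in (45,60,90,130,150,220): print(r,g[r,300:340].tolist())
print([int(v) for v in g[40:56,319]],[int(v) for v in g[290:312,318]])
```

```text
[[ 0.41477473 -0.19145426  0.014     ]
 [ 0.41786837 -0.17238994  0.014     ]
 [ 0.65848615 -0.2344544   0.014     ]
 [ 0.66210757 -0.2122472   0.014     ]]
[ 0.5383092  -0.20263645  0.014     ] 0.24746774841071895 -9.6372941827984 0.019313702054202478 0.022500548532911842
tool rel [-0.0008201  -0.00177843  0.10718185]
45 [125, 125, 127, 128, 127, 126, 125, 129, 128, 130, 133, 133, 131, 129, 127, 128, 124, 124, 121, 128, 191, 212, 210, 209, 209, 211, 212, 215, 218, 216, 217, 216, 213, 210, 210, 208, 206, 207, 208, 207]
60 [128, 127, 128, 126, 123, 126, 128, 108, 68, 47, 51, 78, 100, 99, 101, 99, 100, 101, 101, 102, 105, 105, 104, 106, 105, 105, 105, 105, 105, 104, 120, 194, 206, 203, 200, 200, 200, 203, 205, 204]
90 [216, 215, 216, 217, 187, 128, 124, 119, 98, 97, 99, 100, 97, 100, 98, 99, 98, 98, 102, 100, 105, 106, 104, 105, 101, 105, 105, 106, 102, 103, 162, 205, 213, 211, 210, 208, 206, 207, 209, 210]
130 [206, 205, 209, 212, 179, 125, 121, 109, 91, 94, 99, 101, 95, 97, 97, 98, 101, 99, 99, 100, 104, 102, 103, 100, 101, 104, 101, 103, 101, 123, 195, 217, 215, 214, 212, 211, 210, 208, 209, 210]
150 [204, 205, 205, 183, 143, 126, 126, 129, 105, 94, 100, 99, 96, 93, 94, 96, 97, 98, 96, 96, 99, 101, 100, 98, 99, 100, 103, 100, 100, 139, 197, 214, 212, 211, 211, 212, 213, 212, 211, 209]
220 [129, 126, 126, 124, 124, 122, 123, 122, 89, 47, 50, 51, 49, 46, 50, 51, 53, 50, 49, 51, 53, 50, 53, 47, 50, 52, 47, 48, 69, 110, 123, 121, 114, 121, 186, 208, 207, 206, 206, 205]
[126, 121, 122, 120, 124, 128, 110, 87, 84, 87, 89, 100, 106, 103, 102, 103] [91, 89, 90, 92, 91, 89, 91, 92, 89, 90, 82, 104, 200, 210, 209, 207, 205, 203, 204, 206, 208, 209]
```

carry_out(
  deltas=[
    [[-0.005,-0.012,0.06,0,0,0,-1],[-0.005,-0.012,0.18,0,0,0,-1],[-0.005,-0.012,0.32,0,0,0,-1],[-0.005,-0.012,0.46,0,0,0,-1],[-0.005,-0.012,0.6,0,0,0,-1],[-0.005,-0.012,0.73,0,0,0,-1],[-0.005,-0.012,0.84,0,0,0,-1],[-0.005,-0.012,0.91,0,0,0,-1],[-0.005,-0.012,0.94,0,0,0,-1],[-0.005,-0.012,0.95,0,0,0,-1]],
  ],
)

```text
time_s: 21.38
position: [0.5384, -0.2022, -0.022]
tcp_rot: [[-0.987, 0.159, -0.001], [0.159, 0.987, 0.001], [0.002, 0.001, -1.0]]
force: [-0.4, 0.7, 0.3]
opening: 0.999
grasp_force: 0.0
```

carry_out(
  deltas=[
    [[0,0,0.01,0,0,0,-1],[0,0,0.02,0,0,0,-1],[0,0,0.03,0,0,0,-1],[0,0,0.04,0,0,0,0],[0,0,0.043,0,0,0,0.3],[0,0,0.043,0,0,0,0.6],[0,0,0.043,0,0,0,1],[0,0,0.043,0,0,0,1],[0,0,0.043,0,0,0,1],[0,0,0.043,0,0,0,1]],
  ],
)

```text
time_s: 22.22
position: [0.5388, -0.2029, -0.0274]
tcp_rot: [[-0.987, 0.16, 0.0], [0.16, 0.987, -0.0], [-0.0, -0.0, -1.0]]
force: [0.3, 0.5, 0.1]
opening: 0.556
grasp_force: 0.0
```

carry_out(
  deltas=[
    [[0,0,0,0,0,0,1],[0,0,0,0,0,0,1],[0,0,0,0,0,0,1],[0,0,0,0,0,0,1],[0,0,0,0,0,0,1],[0,0,0,0,0,0,1],[0,0,0,0,0,0,1],[0,0,0,0,0,0,1],[0,0,0,0,0,0,1],[0,0,0,0,0,0,1]],
  ],
)

```text
time_s: 23.05
position: [0.5388, -0.2028, -0.0275]
tcp_rot: [[-0.987, 0.16, -0.0], [0.16, 0.987, 0.0], [0.0, 0.0, -1.0]]
force: [0.3, 0.7, -0.6]
opening: 0.224
grasp_force: 30.0
```

Beam gripped (19.5 mm). Lift, then carry and turn.

carry_out(
  deltas=[
    [[0,0,-0.02,0,0,0,1],[0,0,-0.06,0,0,0,1],[0,0,-0.14,0,0,0,1],[0,0,-0.25,0,0,0,1],[0,0,-0.38,0,0,0,1],[0,0,-0.52,0,0,0,1],[0,0,-0.66,0,0,0,1],[0,0,-0.79,0,0,0,1],[0,0,-0.88,0,0,0,1],[0,0,-0.93,0,0,0,1]],
  ],
)

```text
time_s: 23.88
position: [0.5399, -0.2035, 0.1151]
tcp_rot: [[-0.987, 0.159, 0.004], [0.159, 0.987, -0.002], [-0.004, -0.002, -1.0]]
force: [0.6, -0.7, -1.0]
opening: 0.228
grasp_force: 30.0
```

carry_out(
  deltas=[
    [[0,0.05,0,0,0,0.005,1],[0,0.12,0,0,0,0.012,1],[0,0.22,0,0,0,0.021,1],[0,0.33,0,0,0,0.032,1],[0,0.45,0,0,0,0.043,1],[0,0.57,0,0,0,0.054,1],[0,0.69,0,0,0,0.066,1],[0,0.8,0,0,0,0.078,1],[0,0.91,0,0,0,0.089,1],[0,1,0,0,0,0.098,1]],
  ],
)

```text
time_s: 24.72
position: [0.5622, -0.0534, 0.1121]
tcp_rot: [[-0.712, 0.702, -0.001], [0.702, 0.712, 0.0], [0.001, -0.0, -1.0]]
force: [-0.3, 0.3, -1.8]
opening: 0.226
grasp_force: 30.0
```

carry_out(
  deltas=[
    [[0.06,0.08,0,0,0,0.01,1],[0.13,0.17,0,0,0,0.021,1],[0.21,0.26,0,0,0,0.032,1],[0.29,0.36,0,0,0,0.043,1],[0.37,0.46,0,0,0,0.055,1],[0.44,0.56,0,0,0,0.067,1],[0.51,0.65,0,0,0,0.078,1],[0.57,0.73,0,0,0,0.088,1],[0.61,0.78,0,0,0,0.095,1],[0.633,0.803,0,0,0,0.098,1]],
  ],
)

```text
time_s: 25.55
position: [0.5789, 0.0992, 0.1121]
tcp_rot: [[-0.178, 0.984, -0.0], [0.984, 0.178, 0.0], [0.0, -0.0, -1.0]]
force: [0.2, -0.9, -0.7]
opening: 0.223
grasp_force: 30.0
```

carry_out(
  deltas=[
    [[0,0,0.01,0,0,0,1],[0,0,0.02,0,0,0,1],[0,0,0.04,0,0,0,1],[0,0,0.07,0,0,0,1],[0,0,0.1,0,0,0,1],[0,0,0.13,0,0,0,1],[0,0,0.15,0,0,0,1],[0,0,0.16,0,0,0,1],[0,0,0.16,0,0,0,1],[0,0,0.16,0,0,0,1]],
  ],
)

```text
time_s: 26.38
position: [0.5794, 0.0976, 0.0879]
tcp_rot: [[-0.178, 0.984, -0.0], [0.984, 0.178, -0.0], [0.0, -0.0, -1.0]]
force: [-0.3, -0.7, -1.4]
opening: 0.226
grasp_force: 30.0
```

carry_out(
  deltas=[
    [[0,-0.003,0.02,0,0,0,1],[0,-0.003,0.045,0,0,0,1],[0,-0.003,0.075,0,0,0,1],[0,-0.003,0.105,0,0,0,1],[0,-0.003,0.135,0,0,0,1],[0,-0.003,0.165,0,0,0,1],[0,-0.003,0.19,0,0,0,1],[0,-0.003,0.21,0,0,0,1],[0,-0.003,0.225,0,0,0,1],[0,-0.003,0.235,0,0,0,1]],
  ],
)

```text
time_s: 27.22
position: [0.5788, 0.0976, 0.0523]
tcp_rot: [[-0.178, 0.984, -0.0], [0.984, 0.178, -0.0], [0.0, -0.0, -1.0]]
force: [-0.0, 0.6, -1.4]
opening: 0.228
grasp_force: 30.0
```

carry_out(
  deltas=[
    [[0,0,0.003,0,0,0,1],[0,0,0.006,0,0,0,1],[0,0,0.009,0,0,0,1],[0,0,0.012,0,0,0,1],[0,0,0.015,0,0,0,1],[0,0,0.018,0,0,0,1],[0,0,0.021,0,0,0,1],[0,0,0.024,0,0,0,1],[0,0,0.027,0,0,0,1],[0,0,0.027,0,0,0,1]],
  ],
)

```text
time_s: 28.05
position: [0.5788, 0.0976, 0.0486]
tcp_rot: [[-0.178, 0.984, -0.0], [0.984, 0.178, 0.0], [0.0, -0.0, -1.0]]
force: [-0.1, 0.4, -1.4]
opening: 0.222
grasp_force: 30.0
```

carry_out(
  deltas=[
    [[0,0,0.002,0,0,0,1],[0,0,0.004,0,0,0,1],[0,0,0.006,0,0,0,1],[0,0,0.008,0,0,0,1],[0,0,0.01,0,0,0,1],[0,0,0.012,0,0,0,1],[0,0,0.014,0,0,0,1],[0,0,0.014,0,0,0,1],[0,0,0.014,0,0,0,1],[0,0,0.014,0,0,0,1]],
  ],
)

```text
time_s: 28.88
position: [0.5789, 0.0976, 0.0475]
tcp_rot: [[-0.178, 0.984, 0.0], [0.984, 0.178, -0.0], [-0.0, 0.0, -1.0]]
force: [-1.5, -0.6, 5.6]
opening: 0.225
grasp_force: 30.0
```

Contact is exactly at the predicted height. Release slowly, rise and move away.

carry_out(
  deltas=[
    [[0,0,-0.003,0,0,0,0.4],[0,0,-0.003,0,0,0,0.2],[0,0,-0.003,0,0,0,0],[0,0,-0.003,0,0,0,-0.5],[0,0,-0.003,0,0,0,-1],[0,0,-0.003,0,0,0,-1],[0,0,-0.003,0,0,0,-1],[0,0,-0.003,0,0,0,-1],[0,0,-0.003,0,0,0,-1],[0,0,-0.003,0,0,0,-1]],
  ],
)

```text
time_s: 29.72
position: [0.5789, 0.0976, 0.047]
tcp_rot: [[-0.178, 0.984, -0.0], [0.984, 0.178, -0.0], [0.0, -0.0, -1.0]]
force: [0.7, -0.7, -0.1]
opening: 0.899
grasp_force: 0.0
```

carry_out(
  deltas=[
    [[0,0,-0.03,0,0,0,-1],[0,0,-0.08,0,0,0,-1],[0,0,-0.15,0,0,0,-1],[0,0,-0.25,0,0,0,-1],[0,0,-0.37,0,0,0,-1],[0,0,-0.5,0,0,0,-1],[0,0,-0.65,0,0,0,-1],[0,0,-0.8,0,0,0,-1],[0,0,-0.92,0,0,0,-1],[0,0,-1,0,0,0,-1]],
  ],
)

```text
time_s: 30.55
position: [0.5801, 0.0976, 0.2008]
tcp_rot: [[-0.178, 0.984, 0.005], [0.984, 0.178, -0.0], [-0.001, 0.005, -1.0]]
force: [-0.4, 0.4, -0.1]
opening: 1.002
grasp_force: 0.0
```

carry_out(
  deltas=[
    [[0,-0.08,0,0,0,0,-1],[0,-0.18,0,0,0,0,-1],[0,-0.3,0,0,0,0,-1],[0,-0.42,0,0,0,0,-1],[0,-0.54,0,0,0,0,-1],[0,-0.66,0,0,0,0,-1],[0,-0.78,0,0,0,0,-1],[0,-0.88,0,0,0,0,-1],[0,-0.96,0,0,0,0,-1],[0,-1,0,0,0,0,-1]],
  ],
)

```text
time_s: 31.38
position: [0.4296, 0.0709, 0.198]
tcp_rot: [[-0.178, 0.984, 0.0], [0.984, 0.178, -0.0], [-0.0, 0.0, -1.0]]
force: [-0.4, -0.3, -0.0]
opening: 1.0
grasp_force: 0.0
```

Run:
```python
from ov import *
s=telemetry.read_state();im=capture("wrist")[:,:,::-1].copy();t=capture("top")[:,:,::-1];sc=capture("scene")[:,:,::-1]
print(s["time_s"],s["position"],s["force"])
out=np.zeros((600,800,3),np.uint8)
out[:325,:520]=cv2.resize(im,(520,325))
out[:275,520:]=cv2.resize(t[150:304,240:396],(280,275))
out[325:,:400]=cv2.resize(sc[150:260,250:410],(400,275),interpolation=cv2.INTER_CUBIC)
out[325:,400:]=cv2.resize(t[170:280,235:395],(400,275),interpolation=cv2.INTER_CUBIC)
cv2.imwrite("pics/m5.png",out)
```

```text
31.3833 [0.42959003 0.07086964 0.19800574] [-0.4350132  -0.28381432 -0.03480628]
```

View pics/m5.png

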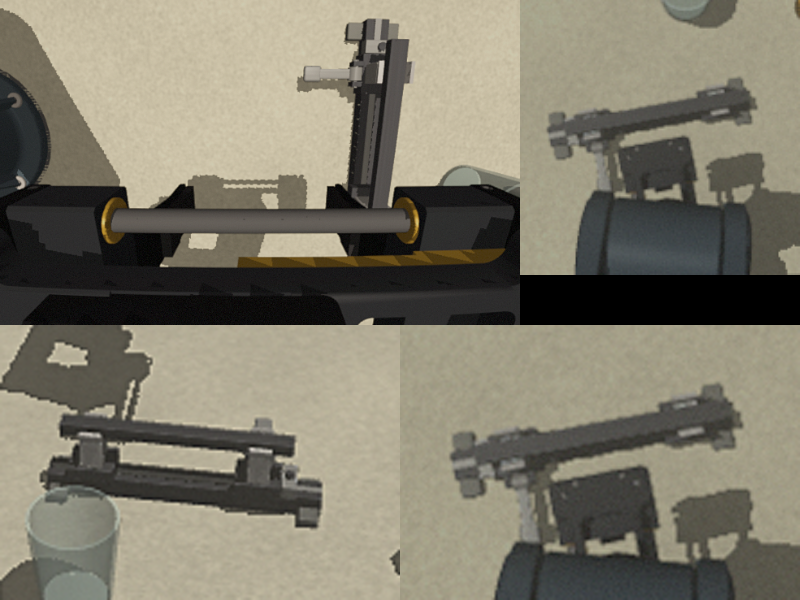

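The final views show the beam lying level in both saddles with near-equal overhangs, the carriage at the stop, the lever flat, and the arm clear.

```bash
python3 -c "
from rig import job;print(job.hand_in())"
```

```text
the job is handed in; nothing more can be done
None
```

The job is handed in at about 31 s: the carriage is against the end stop, the cam lever is clamped all the way down, and the long beam was set down gently and lies level and roughly centred across both saddles; the hand-in returned no verdict.

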